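Stack the screw jars by colour and size

ROBOT

A 6-joint arm with a two-finger parallel gripper is mounted at the origin on the work surface. World frame = base frame: x ahead of the robot, y to its left, z up, the work surface at z = 0. Lengths are in m, angles in degrees, forces in N, time in s.
With the tool pointing down it reaches from about 0.3 to 0.75 m from the base axis. Payload 8.5 kg.
Tool frame: the origin (TCP) lies at the very end of the fingers, on their centre line; the grasp point (between the pads) lies 19 mm behind it (env.hold_point_z is the distance from the TCP to the grasp point, in m); z points along the fingers, y is the line along which they close (so a half turn about z gives the same grasp; the last joint's range is limited). The gripper opens to 85 mm and grips with 20 to 120 N. Pads are 22 mm wide; open, the fingers measure 114 mm over their backs; the gripper's body (76 mm by 85 mm) begins 54 mm behind the grasp point. The pads swing forward as they close: fully open they stand 13 mm farther back than shut.
Start: joints at [50.747, 21.807, 74.336, -0, 83.858, -12.336], TCP at [0.249, 0.49, 0.231] pointing down, gripper open.
Joint ranges: [-178.18, 178.18], [-50.72, 133.34], [12.68, 142.11], [-81.47, 261.47], [9.98, 163.14], [-165.26, 165.26]. Speed limits (degrees/s): [136.94, 136.94, 180, 180, 180, 180].

INTERFACE

Orientations are given as a 3x3 rotation matrix whose columns are the frame's x, y, z axes.
In Python, from rig import env, optics gives the robot as it stands.
- The arm moves only by the shell command python3 -m jog 'ROWS' [OPENING] [FORCE]. ROWS is JSON, a list of rows, each an object with "linear": the shift along the tool's x, y, z in units of 40 mm (1.0 is 40 mm), a list of three; "roll": the turn about the tool's z in units of 5 degrees (1.0 is 5 degrees). A call has 1 to 12 rows; each row shifts and turns the commanded pose from where the row before left it, along the tool's axes as they then stand; what a row does not reach is not made up. A row lasts 1/12 s, in which the tool goes at most 41.7 mm and 7.16 degrees, less where a joint would pass 70% of its speed; a pose out of reach is approached as far as the arm can. A call is refused whole if a number of a shift passes 1 or a number of a turn 1, either way. A call with a gripper value outside its range is refused whole. OPENING is the opening, from -1 (shut) to 1 (fully open), set as the call begins (- or left out, the last holds). The fingers move at their own pace and stop on an object; FORCE is the grip in N (left out, the last holds). Time passes only in rows, so rows that do not move let the fingers close. It gives the time, the measured TCP pose, the force, the opening and the grip force at its end, in the units of the state.
- env.observe(): the state, without advancing time (a new reading comes with each control period).
- optics.get_image(name): name is "scene" or "side" or "wrist"; returns the picture (420x560x3 uint8, red, green, blue); there is no depth.
- optics.calibration(name): a dict with "fov_y" (degrees; the focal length in pixels is half the picture's height over the tangent of half this angle, whatever the lens; pixels are square), "cx", "cy" (the principal point, pixels), "T" (4x4, takes a point from camera to world coordinates). Camera axes: x right, y down, z forward; pixel columns grow to the right and rows downward; lengths in m; the calibration is good to about 2 mm. A picture is of the moment at which its call begins: read the wrist's pose just before it. calibration takes no time and is no camera call; for the wrist camera it gives the pose at the moment of the call.
- env.close_job(): hands the job in; it is judged then, once.
The state is a dict: "time_s": time; "q": joint angles; "qvel": joint speeds; "joint_efforts": joint torques, N m; "position": TCP position; "tool_rot": TCP orientation; "ft_force": force on the tool from outside, world axes, zero at the start; "wrist_torque": the same for the moment, N m; "grip_width": finger opening in m; "gripper_force": force on a finger pad.
Only numpy, scipy, OpenCV 4.12 (cv2) and the standard library are available. Lean on these libraries where they do the work, as an engineer would, in place of code of your own. Each camera call takes 0.05 s, during which the arm holds its last target. There are 200 camera calls.

TASK

Tidy the screw jars into two stacks: in the blue dish stand the widest blue-lidded jar, then the middle one on it, then the narrowest on top; in the red dish stand the wider red-lidded jar with the narrower one on top. Each jar must sit upright, with its foot down inside the lid recess of the one below, and be let go; leave the yellow-lidded jar where it stands.

Things in the scene. Friction and masses are not known exactly. Their poses are not given: they have to be found in the camera images.
- blue_wide: white plastic jar (for screws) with a blue lid, the widest one: upright cylinder 66 mm across, 46 mm high overall, lid and body the same width. The lid's top has a round recess 60 mm across and 4 mm deep inside a 3 mm wide rim, so the next jar's foot stands 4 mm below this jar's top. Foot edge chamfered 3 mm. Origin: centre of its underside, z up along its axis. About 0.26 kg.
- blue_middle: white plastic jar (for screws) with a blue lid, the middle-sized one: upright cylinder 52 mm across, 42 mm high overall, lid and body the same width. The lid's top has a round recess 46 mm across and 4 mm deep inside a 3 mm wide rim, so the next jar's foot stands 4 mm below this jar's top. Foot edge chamfered 3 mm. Origin: centre of its underside, z up along its axis. About 0.17 kg.
- blue_narrow: white plastic jar (for screws) with a blue lid, the narrowest one: upright cylinder 38 mm across, 38 mm high overall, lid and body the same width. The lid's top has a round recess 32 mm across and 4 mm deep inside a 3 mm wide rim, so the next jar's foot stands 4 mm below this jar's top. Foot edge chamfered 3 mm. Origin: centre of its underside, z up along its axis. About 0.09 kg.
- red_wide: white plastic jar (for screws) with a red lid, the wider one: upright cylinder 66 mm across, 46 mm high overall, lid and body the same width. The lid's top has a round recess 60 mm across and 4 mm deep inside a 3 mm wide rim, so the next jar's foot stands 4 mm below this jar's top. Foot edge chamfered 3 mm. Origin: centre of its underside, z up along its axis. About 0.26 kg.
- red_middle: white plastic jar (for screws) with a red lid, the narrower one: upright cylinder 52 mm across, 42 mm high overall, lid and body the same width. The lid's top has a round recess 46 mm across and 4 mm deep inside a 3 mm wide rim, so the next jar's foot stands 4 mm below this jar's top. Foot edge chamfered 3 mm. Origin: centre of its underside, z up along its axis. About 0.17 kg.
- yellow_jar: white plastic jar (for screws) with a yellow lid, the only one: upright cylinder 52 mm across, 42 mm high overall, lid and body the same width. Not part of the job, stays where it is. Origin: centre of its underside, z up along its axis.
- blue_dish: round blue painted steel dish, fixed to the bench: 100 mm across outside, 94 mm inside, rim 12 mm high; its floor, with a dark rubber disc in the middle, lies 6 mm above the bench. Origin: centre of its underside on the bench, z up
- red_dish: round red painted steel dish, fixed to the bench, otherwise the same as the blue one: 94 mm inside, rim 12 mm high, floor 6 mm above the bench. Origin: centre of its underside on the bench, z up
Things that resemble listed ones, but are neither listed nor needed, are in the scene too. Leave any pink look-alike of the blue_wide alone.

How it is judged (in metres and radians):
At the end, for the whole second after the job is handed in: All five jars at rest, tilt under 0.06 rad: wide jars on their dish's floor, within 15 mm of its centre; each further jar seated in the recess below (4 mm under that jar's top, within 2.5 mm; axes within 8 mm), blue wide-middle-narrow, red wide-middle. Yellow jar within 20 mm of its start (horizontal distance between blue_wide and blue_dish below 0.015 m and z of blue_wide in the frame of blue_dish between 0.0035 and 0.0085 m and angle between each of blue_wide, blue_middle, blue_narrow, red_wide, red_middle's own z axis and vertical below 0.06 rad and linear speed of each of blue_wide, blue_middle, blue_narrow, red_wide, red_middle below 0.02 m/s and angular speed of each of blue_wide, blue_middle, blue_narrow, red_wide, red_middle below 0.2 rad/s and horizontal distance between blue_middle and blue_wide below 0.008 m and z of blue_middle in the frame of blue_wide between 0.0395 and 0.0445 m and horizontal distance between blue_narrow and blue_middle below 0.008 m and z of blue_narrow in the frame of blue_middle between 0.0355 and 0.0405 m and horizontal distance between red_wide and red_dish below 0.015 m and z of red_wide in the frame of red_dish between 0.0035 and 0.0085 m and horizontal distance between red_middle and red_wide below 0.008 m and z of red_middle in the frame of red_wide between 0.0395 and 0.0445 m and distance of yellow_jar from where it was at the start of the episode below 0.02 m); the robot touches nothing.
It fails at once if the yellow-lidded jar is shifted by more than 20 mm or tipped over (distance of yellow_jar from where it was at the start of the episode above 0.02 m or angle between yellow_jar's own z axis and vertical above 0.4 rad).
It also fails if it takes over 122 s, if anything falls off the work surface, if the arm or the gripper's body presses on something with over 40 N, if the wrist force passes 120 N, or if a joint passes its speed limit or range.

## Working session

There is one attempt and no reset: what is moved stays moved. The work goes in short steps, Python scripts to look and compute and a shell command to move; the robot and the scene stay as the last step left them, time stands still between calls to the robot, and variables do not carry over. Pictures are saved under pics/ and viewed, at most 17 in all, crops included, and the job is handed in when it is done.

```bash
mkdir -p pics; ls; python3 - <<'E'
from rig import env, optics
import cv2
s=env.observe(); print(s)
for n in("scene","side","wrist"):
    c=optics.calibration(n); print(n,c)
    cv2.imwrite(f"pics/{n}0.png",optics.get_image(n)[:,:,::-1])
E
```

```text
pics
{'time_s': 0.0, 'q': array([ 5.07446846e+01,  2.18417354e+01,  7.43840559e+01,  6.85317020e-04,
        8.38575139e+01, -1.23363921e+01]), 'qvel': array([ 0.04698459,  0.02254926,  0.03859558, -0.03944325,  0.01792396,
        0.0805146 ]), 'joint_efforts': array([ 4.87647776e-04, -4.48454118e+01, -2.31286705e+01, -1.99832621e-04,
        4.65754070e-03, -2.33508717e-05]), 'position': array([0.24882202, 0.4901795 , 0.2307089 ]), 'tool_rot': array([[-8.91647321e-01,  4.52729712e-01, -9.29235429e-04],
       [ 4.52730551e-01,  8.91646678e-01, -1.11831811e-03],
       [ 3.22253847e-04, -1.41783862e-03, -9.99998943e-01]]), 'ft_force': array([-0.1993841 ,  0.13813117,  0.12674589]), 'wrist_torque': array([-0.01140928,  0.0106654 ,  0.01858947]), 'gripper_force': 0.0, 'grip_width': 0.08517791846112588}
scene {'fov_y': 47.99011847380372, 'cx': 281.3759878943369, 'cy': 209.25957249946262, 'T': array([[ 0.30664019,  0.71570741, -0.62748283,  1.22960047],
       [ 0.95178031, -0.23698589,  0.19481256, -0.22272032],
       [-0.00927578, -0.65696316, -0.75386561,  0.90486067],
       [ 0.        ,  0.        ,  0.        ,  1.        ]])}
side {'fov_y': 53.38772844729858, 'cx': 277.53845649677885, 'cy': 215.73376457445784, 'T': array([[ 0.79111529, -0.43354984,  0.43147553,  0.20460526],
       [-0.61133729, -0.53727974,  0.58103116, -0.43911957],
       [-0.02008291, -0.72343971, -0.6900954 ,  0.59542137],
       [ 0.        ,  0.        ,  0.        ,  1.        ]])}
wrist {'fov_y': 68.9338286645984, 'cx': 281.2991530679465, 'cy': 207.33876917328774, 'T': array([[ 4.52564882e-01,  8.58727681e-01,  2.40357645e-01,
         1.88451285e-01],
       [ 8.91731430e-01, -4.35726897e-01, -1.22299338e-01,
         5.22330696e-01],
       [-2.91536501e-04,  2.69682852e-01, -9.62949155e-01,
         3.74670887e-01],
       [ 0.00000000e+00,  0.00000000e+00,  0.00000000e+00,
         1.00000000e+00]])}
```

View pics/scene0.png

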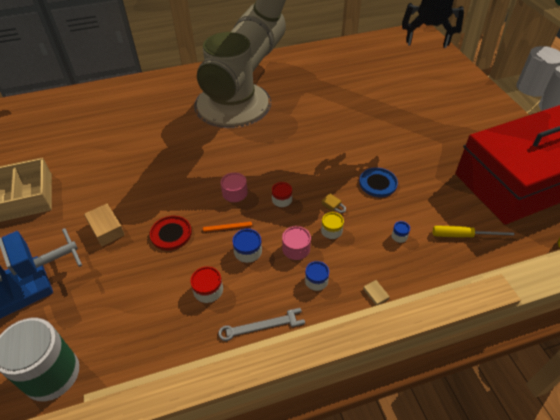

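View pics/side0.png

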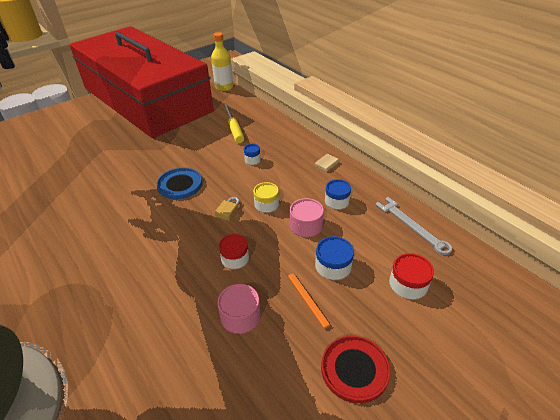

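The scene view shows these objects:
- **Blue lids:** (247,246), (317,276) and (401,232).
- **Red lids:** (282,190) and (207,280).
- **Yellow lid:** (332,222).
- **Pink look-alikes:** (233,188) and (296,243), to be left alone.
- **Dishes:** red at (171,233), blue at (378,182).

Next I'll locate them in both views.

```bash
cat > vis.py <<'E'
import cv2, numpy as np
from rig import env, optics
HUE={'blue':[(105,130)],'red':[(0,6),(174,180)],'yellow':[(24,34)],'pink':[(160,174)]}
def ray(c,uv,z,h=420):
    f=h/2/np.tan(np.radians(c['fov_y']/2)); uv=np.atleast_2d(uv).astype(float)
    d=np.c_[(uv[:,0]-c['cx'])/f,(uv[:,1]-c['cy'])/f,np.ones(len(uv))]@c['T'][:3,:3].T
    o=c['T'][:3,3]; return (o+d*((z-o[2])/d[:,2])[:,None])[:,:2]
def mask(im,col,smin=130,vmin=45):
    h=cv2.cvtColor(im,cv2.COLOR_RGB2HSV); m=0
    for a,b in HUE[col]: m=m|cv2.inRange(h,(a,smin,vmin),(b,255,255))
    return m
def blobs(im,col,c,z,amin=60,**k):
    """far edge and sideways extent of each coloured blob, cast onto plane z -> (centre px, width, far-edge based centre)"""
    out=[]
    for q in cv2.findContours(mask(im,col,**k),cv2.RETR_EXTERNAL,cv2.CHAIN_APPROX_NONE)[0]:
        if cv2.contourArea(q)<amin: continue
        uv=q[:,0].astype(float); P=ray(c,uv,z); o=c['T'][:2,3]
        d=P.mean(0)-o; d/=np.linalg.norm(d); n=np.array([-d[1],d[0]])
        a,b=P@d,P@n; w=np.ptp(b)
        cen=d*(a.max()-w/2)+n*(b.max()+b.min())/2
        out.append((uv.mean(0).round(),round(w*1e3,1),cen.round(4),round(np.ptp(a)*1e3,1)))
    return out
E
python3 - <<'E'
from vis import *
for n in("scene","side"):
    im=optics.get_image(n); c=optics.calibration(n)
    for col in HUE:
        for z in (.012,.042):
            if z==.012 and col not in('blue','red'): continue
            for b in blobs(im,col,c,z):
                if 25<b[1]<130: print(n,col,z,*b)
E
```

```text
scene blue 0.012 [317. 272.] 49.6 [0.6867 0.0276] 54.9
scene blue 0.012 [246. 241.] 64.5 [ 0.551  -0.1003] 72.6
scene blue 0.012 [401. 228.] 34.1 [0.6324 0.2669] 42.5
scene blue 0.012 [378. 182.] 95.7 [0.472  0.2805] 100.4
scene blue 0.042 [317. 272.] 48.0 [0.7049 0.0192] 53.1
scene blue 0.042 [ 18. 278.] 126.2 [ 0.4607 -0.6398] 217.5
scene blue 0.042 [246. 241.] 62.4 [ 0.5738 -0.1044] 70.1
scene blue 0.042 [401. 228.] 32.9 [0.6525 0.2504] 41.0
scene blue 0.042 [378. 182.] 92.5 [0.4974 0.2636] 97.1
scene red 0.012 [206. 280.] 67.0 [ 0.6282 -0.2161] 74.9
scene red 0.012 [296. 242.] 69.6 [0.5794 0.0158] 101.1
scene red 0.012 [170. 232.] 98.7 [ 0.4686 -0.2698] 105.6
scene red 0.012 [281. 190.] 49.7 [0.4191 0.0301] 61.0
scene red 0.012 [234. 187.] 69.7 [ 0.3539 -0.0837] 107.6
scene red 0.042 [206. 280.] 64.8 [ 0.6484 -0.2163] 72.3
scene red 0.042 [296. 242.] 67.3 [0.6012 0.0078] 97.7
scene red 0.042 [170. 232.] 95.4 [ 0.4942 -0.2682] 102.1
scene red 0.042 [281. 190.] 48.1 [0.4463 0.0216] 59.0
scene red 0.042 [234. 187.] 67.3 [ 0.3834 -0.0884] 103.9
scene yellow 0.042 [454. 231.] 85.9 [0.
[... 416 characters left out ...]
 [338. 189.] 50.0 [0.701  0.0173] 64.3
side blue 0.042 [179. 183.] 92.7 [0.4531 0.2427] 102.9
side blue 0.042 [252. 150.] 35.4 [0.6426 0.2449] 50.0
side red 0.012 [355. 369.] 98.9 [ 0.4637 -0.2709] 103.6
side red 0.012 [412. 270.] 69.0 [ 0.6756 -0.2047] 80.1
side red 0.012 [233. 246.] 53.7 [0.456  0.0444] 65.2
side red 0.042 [355. 369.] 93.8 [ 0.4504 -0.2796] 98.2
side red 0.042 [412. 270.] 65.4 [ 0.6514 -0.2167] 76.0
side red 0.042 [233. 246.] 51.0 [0.4431 0.0195] 61.9
side yellow 0.042 [266. 192.] 47.9 [0.5793 0.1044] 63.5
side yellow 0.042 [236. 130.] 33.1 [0.6804 0.3737] 117.8
side yellow 0.042 [224.  86.] 49.8 [0.7578 0.5457] 45.7
side yellow 0.042 [220.  54.] 58.2 [0.9123 0.8216] 207.4
```

Both views agree to about 3 mm:

| Object | x (m) | y (m) |
|---|---|---|
| blue_wide | .5755 | -.1055 |
| blue_middle | .703 | .018 |
| blue_narrow | .648 | .251 |
| red_wide | .6495 | -.217 |
| red_middle | .4445 | .0205 |
| yellow | .581 | .1045 |
| blue dish | .469 | .280 |
| red dish | .466 | -.270 |

The identities follow from the lid widths of 65, 51 and 36 mm. I'll confirm the blue, red and pink objects in one enlarged crop, and work out the first move.

```bash
cat > go.py <<'E'
import sys; from vis import *
s=env.observe(); t=np.array(list(map(float,sys.argv[1:4])))
d=s['tool_rot'].T@(t-s['position'])/.04
print('t',round(s['time_s'],2),'pos',s['position'].round(4),'delta units',d.round(3),'w',round(s['grip_width'],4))
E
python3 -c "
import cv2
a=cv2.imread('pics/scene0.png')[160:320,140:430];cv2.imwrite('pics/crop.png',cv2.resize(a,None,fx=2.7,fy=2.7,interpolation=cv2.INTER_CUBIC))"
python3 go.py .5755 -.1055 .231
```

```text
t 0.25 pos [0.2489 0.4903 0.231 ] delta units [-1.4024e+01 -9.5850e+00  5.0000e-03] w 0.0851
```

View pics/crop.png

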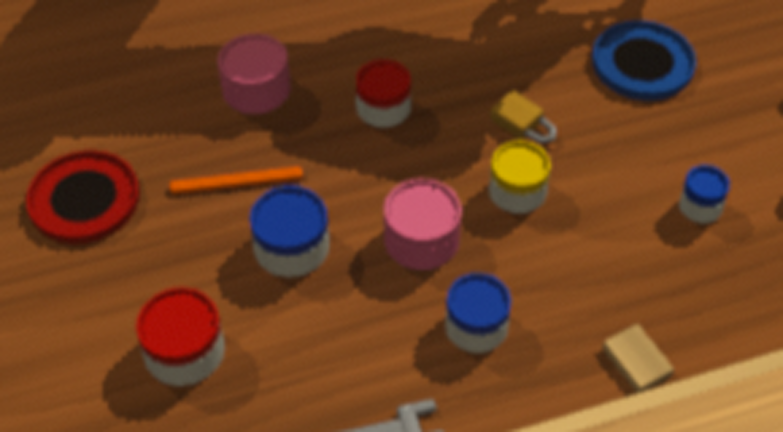

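The crop confirms the three blue-lidded jars at (290,228), (478,312) and (703,193). The widest is at (290,228), which is (247,246) in the full picture. The all-pink objects at (422,222) and (254,73) are the look-alikes. The red-lidded jars are at (180,335), wide, and (384,92), middle.

```bash
python3 -m jog '[{"linear":[-0.7,-0.48,0]},{"linear":[-0.78,-0.53,0]},{"linear":[-0.78,-0.53,0]},{"linear":[-0.78,-0.53,0]},{"linear":[-0.78,-0.53,0]},{"linear":[-0.78,-0.53,0]},{"linear":[-0.78,-0.53,0]},{"linear":[-0.78,-0.53,0]},{"linear":[-0.78,-0.53,0]}]' 1 40
python3 -m jog '[{"linear":[-0.78,-0.53,0]},{"linear":[-0.78,-0.53,0]},{"linear":[-0.78,-0.53,0]},{"linear":[-0.78,-0.53,0]},{"linear":[-0.78,-0.53,0]},{"linear":[-0.78,-0.53,0]},{"linear":[-0.78,-0.53,0]},{"linear":[-0.78,-0.53,0]},{"linear":[-0.6,-0.4,0]},{"linear":[-0.3,-0.2,0]},{"linear":[0,0,0]},{"linear":[0,0,0]}]'
python3 go.py .5755 -.1055 .231
python3 - <<'E'
from vis import *
c=optics.calibration('wrist');im=optics.get_image('wrist');cv2.imwrite('pics/w1.png',im[:,:,::-1])
for b in blobs(im,'blue',c,.046): print(*b)
E
```

```text
t 0.25 pos [0.2489 0.4903 0.231 ] delta units [-1.4024e+01 -9.5850e+00  5.0000e-03] w 0.0851
[211. 353.] 31.7 [0.4034 0.3098] 33.8invalid input
invalid input
```

View pics/w1.png

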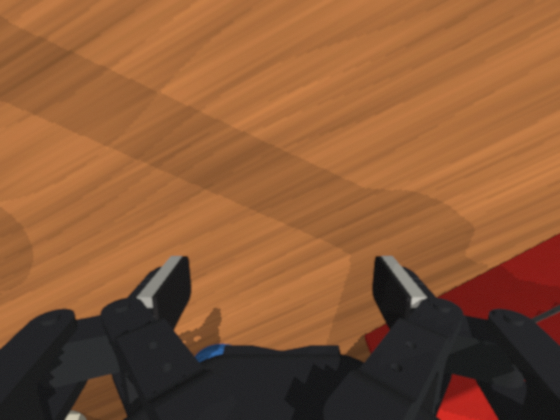

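The arm hasn't moved. The wrist view shows bare bench, with the fingertips at (180,265) and (385,265) and the toolbox at right. The rows evidently need "roll" as well.

```bash
python3 -m jog '[{"linear":[-0.7,-0.48,0],"roll":0},{"linear":[-0.78,-0.53,0],"roll":0},{"linear":[-0.78,-0.53,0],"roll":0},{"linear":[-0.78,-0.53,0],"roll":0},{"linear":[-0.78,-0.53,0],"roll":0},{"linear":[-0.78,-0.53,0],"roll":0},{"linear":[-0.78,-0.53,0],"roll":0},{"linear":[-0.78,-0.53,0],"roll":0},{"linear":[-0.78,-0.53,0],"roll":0}]' 1 40 &&
python3 -m jog '[{"linear":[-0.78,-0.53,0],"roll":0},{"linear":[-0.78,-0.53,0],"roll":0},{"linear":[-0.78,-0.53,0],"roll":0},{"linear":[-0.78,-0.53,0],"roll":0},{"linear":[-0.78,-0.53,0],"roll":0},{"linear":[-0.78,-0.53,0],"roll":0},{"linear":[-0.78,-0.53,0],"roll":0},{"linear":[-0.78,-0.53,0],"roll":0},{"linear":[-0.6,-0.4,0],"roll":0},{"linear":[-0.3,-0.2,0],"roll":0},{"linear":[0,0,0],"roll":0},{"linear":[0,0,0],"roll":0}]'
python3 go.py .5755 -.1055 .231
python3 - <<'E'
from vis import *
c=optics.calibration('wrist');im=optics.get_image('wrist');cv2.imwrite('pics/w2.png',im[:,:,::-1])
for b in blobs(im,'blue',c,.046): print(*b)
E
```

```text
time_s: 1.05
position: [0.4115, 0.1947, 0.2315]
tool_rot: [[-0.892, 0.453, 0.0], [0.453, 0.892, 0.0], [-0.0, 0.0, -1.0]]
ft_force: [0.8, 0.8, -0.5]
grip_width: 0.0855
gripper_force: 0.0
time_s: 2.05
position: [0.5779, -0.1058, 0.2309]
tool_rot: [[-0.891, 0.454, -0.001], [0.454, 0.891, 0.001], [0.001, 0.0, -1.0]]
ft_force: [-0.1, 0.9, -0.2]
grip_width: 0.0855
gripper_force: 0.0
t 2.05 pos [ 0.5779 -0.1058  0.2309] delta units [ 0.057 -0.021 -0.004] w 0.0855
[424. 231.] 49.2 [0.7015 0.0184] 54.3
[280. 184.] 63.3 [ 0.5757 -0.1046] 63.5
```

View pics/w2.png

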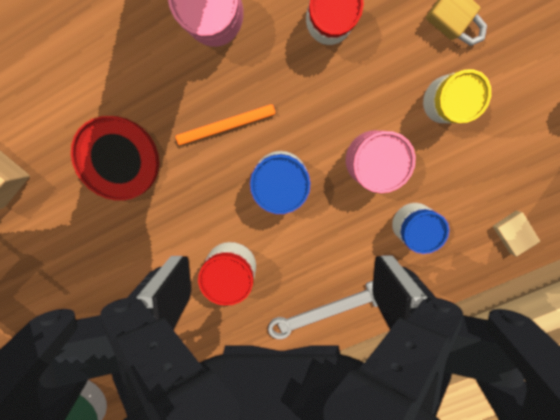

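The wrist view has the blue_wide lid at (280,184), confirming (.5757,-.105). The pads have room beside the pink jar at (382,160). Descending to grasp.

```bash
python3 -m jog '[{"linear":[0.05,-0.01,0.5],"roll":0},{"linear":[0,0,0.8],"roll":0},{"linear":[0,0,0.8],"roll":0},{"linear":[0,0,0.8],"roll":0},{"linear":[0,0,0.8],"roll":0},{"linear":[0,0,0.7],"roll":0},{"linear":[0,0,0.5],"roll":0},{"linear":[0,0,0.4],"roll":0},{"linear":[0,0,0.17],"roll":0},{"linear":[0,0,0],"roll":0},{"linear":[0,0,0],"roll":0}]' 1 40
python3 go.py .5757 -.105 .012
```

```text
time_s: 3.02
position: [0.5763, -0.1044, 0.0134]
tool_rot: [[-0.892, 0.452, 0.001], [0.452, 0.892, -0.0], [-0.001, 0.0, -1.0]]
ft_force: [-0.6, -0.2, 0.4]
grip_width: 0.0854
gripper_force: 0.0
t 3.02 pos [ 0.5763 -0.1044  0.0134] delta units [ 0.007 -0.02   0.035] w 0.0854
```

```bash
python3 -m jog '[{"linear":[0,0,0],"roll":0},{"linear":[0,0,0],"roll":0},{"linear":[0,0,0],"roll":0},{"linear":[0,0,0],"roll":0},{"linear":[0,0,0],"roll":0},{"linear":[0,0,0],"roll":0},{"linear":[0,0,0],"roll":0},{"linear":[0,0,0],"roll":0}]' -1 40
python3 -m jog '[{"linear":[0,0,-0.2],"roll":0},{"linear":[0,0,-0.4],"roll":0},{"linear":[0,0,-0.5],"roll":0},{"linear":[0,0,-0.5],"roll":0},{"linear":[0,0,-0.5],"roll":0},{"linear":[0,0,-0.4],"roll":0},{"linear":[0,0,-0.2],"roll":0},{"linear":[0,0,0],"roll":0}]'
python3 go.py .469 .280 .120
python3 - <<'E'
from vis import *
c=optics.calibration('wrist');im=optics.get_image('wrist');cv2.imwrite('pics/w3.png',im[:,:,::-1])
z=env.observe()['position'][2]
for b in blobs(im,'blue',c,z+.034): print(*b)
E
```

```text
time_s: 3.68
position: [0.5767, -0.1051, 0.0143]
tool_rot: [[-0.892, 0.453, 0.002], [0.453, 0.892, -0.001], [-0.003, 0.0, -1.0]]
ft_force: [-1.7, 1.3, 6.4]
grip_width: 0.0653
gripper_force: 43.1
time_s: 4.35
position: [0.5767, -0.1052, 0.1227]
tool_rot: [[-0.892, 0.453, 0.003], [0.453, 0.892, -0.001], [-0.004, 0.0, -1.0]]
ft_force: [0.1, -0.1, -2.1]
grip_width: 0.0651
gripper_force: 45.3
t 4.35 pos [ 0.5767 -0.1052  0.1227] delta units [6.76  7.368 0.044] w 0.0651
[483. 276.] 24.7 [ 0.609  -0.0269] 29.3
[281. 283.] 66.0 [ 0.5722 -0.1015] 64.0
```

View pics/w3.png

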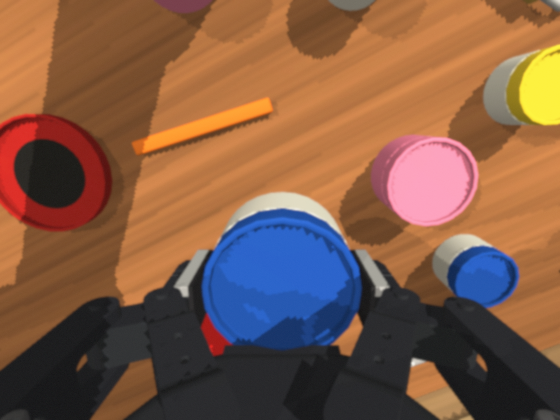

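blue_wide is held upright, with its lid at (281,283) in the wrist view. Carrying it to the blue dish.

```bash
python3 -m jog '[{"linear":[0.2,0.22,0],"roll":0},{"linear":[0.4,0.44,0],"roll":0},{"linear":[0.55,0.6,0],"roll":0},{"linear":[0.6,0.65,0],"roll":0},{"linear":[0.6,0.65,0],"roll":0},{"linear":[0.6,0.65,0],"roll":0},{"linear":[0.6,0.65,0],"roll":0},{"linear":[0.6,0.65,0],"roll":0},{"linear":[0.6,0.65,0],"roll":0},{"linear":[0.6,0.65,0],"roll":0},{"linear":[0.6,0.65,0],"roll":0}]'
python3 -m jog '[{"linear":[0.4,0.45,0],"roll":0},{"linear":[0.25,0.3,0],"roll":0},{"linear":[0.1,0.1,0],"roll":0},{"linear":[0,0,0],"roll":0},{"linear":[0,0,0],"roll":0},{"linear":[0,0,0],"roll":0}]'
python3 go.py .4693 .280 .021
```

```text
time_s: 5.32
position: [0.4789, 0.2351, 0.1194]
tool_rot: [[-0.892, 0.453, -0.002], [0.453, 0.892, -0.0], [0.002, -0.002, -1.0]]
ft_force: [2.6, -0.8, -2.6]
grip_width: 0.0655
gripper_force: 45.3
time_s: 5.82
position: [0.4696, 0.2761, 0.1202]
tool_rot: [[-0.891, 0.454, -0.001], [0.454, 0.891, -0.0], [0.0, -0.001, -1.0]]
ft_force: [1.0, -0.2, -2.8]
grip_width: 0.0653
gripper_force: 45.3
t 5.82 pos [0.4696 0.2761 0.1202] delta units [0.049 0.085 2.479] w 0.0653
```

```bash
python3 -m jog '[{"linear":[0.05,0.08,0.2],"roll":0},{"linear":[0,0,0.4],"roll":0},{"linear":[0,0,0.5],"roll":0},{"linear":[0,0,0.5],"roll":0},{"linear":[0,0,0.4],"roll":0},{"linear":[0,0,0.25],"roll":0},{"linear":[0,0,0.15],"roll":0},{"linear":[0,0,0],"roll":0},{"linear":[0,0,0],"roll":0}]'
python3 go.py .4693 .280 .020
```

```text
time_s: 6.57
position: [0.4696, 0.2808, 0.0248]
tool_rot: [[-0.891, 0.453, 0.001], [0.453, 0.891, 0.0], [-0.0, 0.0, -1.0]]
ft_force: [-0.0, 0.3, -3.1]
grip_width: 0.0648
gripper_force: 45.3
t 6.57 pos [0.4696 0.2808 0.0248] delta units [-0.003 -0.02   0.121] w 0.0648
```

```bash
python3 -m jog '[{"linear":[0,0,0.05],"roll":0},{"linear":[0,0,0.05],"roll":0},{"linear":[0,0,0],"roll":0},{"linear":[0,0,0],"roll":0}]'|grep -E "pos|ft"
python3 -m jog '[{"linear":[0,0,0.03],"roll":0},{"linear":[0,0,0],"roll":0},{"linear":[0,0,0],"roll":0}]'|grep -E "pos|ft"
```

```text
position: [0.4692, 0.2809, 0.0208]
ft_force: [-0.3, 0.1, -2.9]
position: [0.4693, 0.281, 0.0203]
ft_force: [-2.5, -1.1, 6.8]
```

```bash
python3 -m jog '[{"linear":[0,0,0],"roll":0},{"linear":[0,0,0],"roll":0},{"linear":[0,0,0],"roll":0},{"linear":[0,0,0],"roll":0},{"linear":[0,0,0],"roll":0},{"linear":[0,0,0],"roll":0}]' 1 |tail -2
python3 -m jog '[{"linear":[0,0,-0.2],"roll":0},{"linear":[0,0,-0.4],"roll":0},{"linear":[0,0,-0.7],"roll":0},{"linear":[0,0,-0.8],"roll":0},{"linear":[0,0,-0.8],"roll":0},{"linear":[0,0,-0.8],"roll":0},{"linear":[0,0,-0.8],"roll":0},{"linear":[0,0,-0.6],"roll":0},{"linear":[0,0,0],"roll":0}]'|tail -2
python3 go.py .7025 .018 .230
python3 - <<'E'
from vis import *
for n in('wrist','scene','side'):
  c=optics.calibration(n);im=optics.get_image(n);cv2.imwrite(f'pics/{n}4.png',im[:,:,::-1])
  for z in(.012,.052):
    for b in blobs(im,'blue',c,z): print(n,z,*b)
E
```

```text
grip_width: 0.0857
gripper_force: 0.0
grip_width: 0.0855
gripper_force: 0.0
t 8.4 pos [0.4706 0.2814 0.2291] delta units [-8.151 -3.247  0.012] w 0.0855
wrist 0.012 [322. 314.] 37.7 [0.6673 0.2487] 45.7
wrist 0.012 [279. 176.] 95.8 [0.4687 0.2827] 96.6
wrist 0.052 [322. 314.] 33.5 [0.6386 0.2558] 40.6
wrist 0.052 [279. 176.] 85.2 [0.462 0.286] 85.9
scene 0.012 [317. 272.] 48.4 [0.6855 0.0272] 55.2
scene 0.012 [ 18. 278.] 130.6 [ 0.434  -0.6543] 225.1
scene 0.012 [401. 228.] 34.1 [0.6324 0.2669] 43.3
scene 0.012 [379. 179.] 94.7 [0.4493 0.2957] 127.2
scene 0.052 [317. 272.] 46.2 [0.7099 0.016 ] 52.7
scene 0.052 [ 18. 278.] 124.8 [ 0.4696 -0.6349] 215.0
scene 0.052 [401. 228.] 32.5 [0.6592 0.245 ] 41.4
scene 0.052 [379. 179.] 90.4 [0.4842 0.2725] 121.5
side 0.012 [338. 189.] 52.7 [0.728 0.042] 67.8
side 0.012 [178. 179.] 97.5 [0.4809 0.3193] 150.6
side 0.012 [252. 150.] 37.3 [0.6662 0.2817] 52.4
side 0.052 [338. 189.] 49.1 [0.6921 0.0091] 63.2
side 0.052 [178. 179.] 90.8 [0.4619 0.2673] 140.3
side 0.052 [252. 150.] 34.7 [0.6346 0.2323] 48.8
```

View pics/wrist4.png

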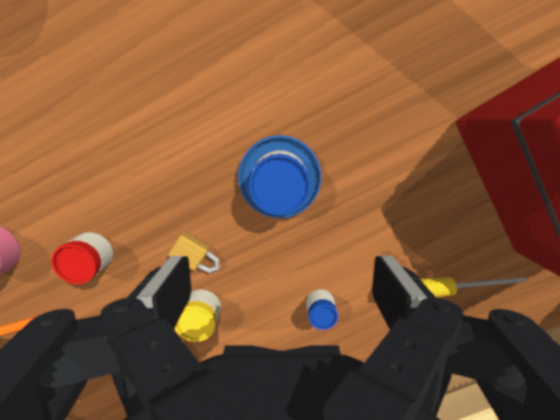

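The wrist view has blue_wide standing in the blue dish, dish centre near (279,177) and lid centre near (279,186). Next is blue_middle.

```bash
python3 - <<'E'
from vis import *
c=optics.calibration('wrist'); print(ray(c,[[279.5,186]],.052))
E
python3 -m jog '[{"linear":[-0.3,-0.12,0],"roll":0},{"linear":[-0.6,-0.24,0],"roll":0},{"linear":[-0.85,-0.34,0],"roll":0},{"linear":[-0.85,-0.34,0],"roll":0},{"linear":[-0.85,-0.34,0],"roll":0},{"linear":[-0.85,-0.34,0],"roll":0},{"linear":[-0.85,-0.34,0],"roll":0},{"linear":[-0.85,-0.34,0],"roll":0},{"linear":[-0.85,-0.34,0],"roll":0},{"linear":[-0.7,-0.28,0],"roll":0},{"linear":[-0.4,-0.16,0],"roll":0},{"linear":[-0.2,-0.08,0],"roll":0}]'|tail -2
python3 -m jog '[{"linear":[0,0,0],"roll":0},{"linear":[0,0,0],"roll":0},{"linear":[0,0,0],"roll":0}]'|grep -E 'pos|ft'
python3 - <<'E'
from vis import *
c=optics.calibration('wrist');im=optics.get_image('wrist')
for b in blobs(im,'blue',c,.042): print(*b)
E
python3 go.py .7025 .018 .0125
```

```text
[[0.46541349 0.28176612]]
grip_width: 0.0852
gripper_force: 0.0
position: [0.7002, 0.018, 0.2233]
ft_force: [0.4, -0.0, 0.7]
[283. 188.] 49.0 [0.7035 0.0193] 51.0
[472.  32.] 34.9 [0.6487 0.2516] 41.3
t 9.85 pos [0.7002 0.0181 0.2236] delta units [-0.054  0.023  5.276] w 0.0856
```

```bash
python3 -m jog '[{"linear":[-0.06,0.02,0.5],"roll":0},{"linear":[0,0,0.8],"roll":0},{"linear":[0,0,0.8],"roll":0},{"linear":[0,0,0.8],"roll":0},{"linear":[0,0,0.8],"roll":0},{"linear":[0,0,0.6],"roll":0},{"linear":[0,0,0.5],"roll":0},{"linear":[0,0,0.3],"roll":0},{"linear":[0,0,0.12],"roll":0},{"linear":[0,0,0],"roll":0},{"linear":[0,0,0],"roll":0},{"linear":[0,0,0],"roll":0}]'|grep -E 'pos|ft'
python3 go.py .703 .0185 .0125
```

```text
position: [0.704, 0.0167, 0.0163]
ft_force: [-0.1, -0.4, -0.2]
t 10.85 pos [0.704  0.0167 0.0163] delta units [0.044 0.029 0.094] w 0.0854
```

```bash
python3 -m jog '[{"linear":[0.03,0.03,0.08],"roll":0},{"linear":[0,0,0],"roll":0},{"linear":[0,0,0],"roll":0}]'|grep -E 'pos|ft'
python3 -m jog '[{"linear":[0,0,0],"roll":0},{"linear":[0,0,0],"roll":0},{"linear":[0,0,0],"roll":0},{"linear":[0,0,0],"roll":0},{"linear":[0,0,0],"roll":0},{"linear":[0,0,0],"roll":0},{"linear":[0,0,0],"roll":0},{"linear":[0,0,0],"roll":0},{"linear":[0,0,0],"roll":0},{"linear":[0,0,0],"roll":0}]' -1 40
python3 -m jog '[{"linear":[0,0,-0.2],"roll":0},{"linear":[0,0,-0.4],"roll":0},{"linear":[0,0,-0.6],"roll":0},{"linear":[0,0,-0.6],"roll":0},{"linear":[0,0,-0.6],"roll":0},{"linear":[0,0,-0.4],"roll":0},{"linear":[0,0,-0.3],"roll":0},{"linear":[0,0,-0.1],"roll":0},{"linear":[0,0,0],"roll":0}]'|grep -E 'pos|ft|grip'
python3 go.py .468 .2815 .14
python3 - <<'E'
from vis import *
c=optics.calibration('wrist');im=optics.get_image('wrist');cv2.imwrite('pics/w5.png',im[:,:,::-1])
E
```

```text
position: [0.7028, 0.0183, 0.0116]
ft_force: [-0.8, -0.3, -0.3]
time_s: 11.93
position: [0.703, 0.0182, 0.0117]
tool_rot: [[-0.892, 0.453, 0.001], [0.453, 0.892, -0.0], [-0.001, 0.0, -1.0]]
ft_force: [0.6, 0.4, 5.3]
grip_width: 0.0508
gripper_force: 42.3
position: [0.7028, 0.0182, 0.1399]
ft_force: [0.2, -0.3, -2.3]
grip_width: 0.051
gripper_force: 42.0
t 12.68 pos [0.7028 0.0182 0.1399] delta units [ 8.214e+00  3.213e+00 -7.000e-03] w 0.051
```

View pics/w5.png

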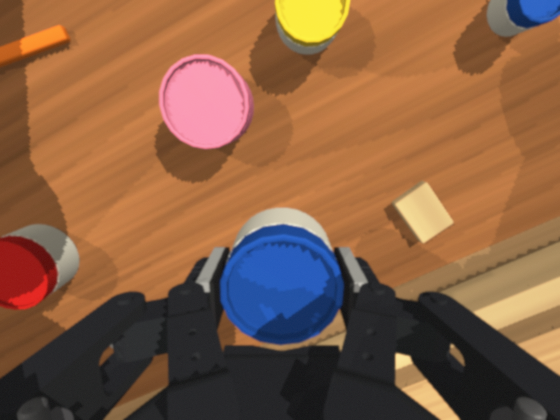

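blue_middle is held upright, lid at (282,285) with its edge fully in view. I'll measure where it sits in the fingers and carry it over.

```bash
python3 - <<'E'
from vis import *
c=optics.calibration('wrist');im=optics.get_image('wrist')
for b in blobs(im,'blue',c,.170,smin=110,vmin=30): print(*b)
E
python3 -m jog '[{"linear":[0.2,0.08,0],"roll":0},{"linear":[0.4,0.16,0],"roll":0},{"linear":[0.6,0.23,0],"roll":0},{"linear":[0.8,0.31,0],"roll":0},{"linear":[0.8,0.31,0],"roll":0},{"linear":[0.8,0.31,0],"roll":0},{"linear":[0.8,0.31,0],"roll":0},{"linear":[0.8,0.31,0],"roll":0},{"linear":[0.8,0.31,0],"roll":0},{"linear":[0.8,0.31,0],"roll":0},{"linear":[0.6,0.25,0],"roll":0},{"linear":[0.4,0.16,0],"roll":0}]'|grep -E 'pos'
python3 -m jog '[{"linear":[0.2,0.08,0],"roll":0},{"linear":[0.3,0.12,0],"roll":0},{"linear":[0.15,0.06,0],"roll":0},{"linear":[0,0,0],"roll":0},{"linear":[0,0,0],"roll":0},{"linear":[0,0,0],"roll":0}]'|grep -E 'pos|ft|grip'
python3 go.py .468 .2815 .063
python3 - <<'E'
from vis import *
for n in('scene','side'): 
  im=optics.get_image(n);cv2.imwrite(f'pics/{n}6.png',im[:,:,::-1])
E
```

```text
[282. 285.] 51.9 [0.7018 0.0199] 54.4
[534.  10.] 11.2 [0.6478 0.1415] 15.6
position: [0.4768, 0.2701, 0.1387]
position: [0.4619, 0.2887, 0.1392]
ft_force: [0.2, 0.3, -1.4]
grip_width: 0.0508
gripper_force: 42.0
t 14.28 pos [0.4619 0.2887 0.1392] delta units [-0.217 -0.092  1.906] w 0.0508
```

```bash
python3 -m jog '[{"linear":[-0.12,-0.05,0.2],"roll":0},{"linear":[-0.1,-0.05,0.35],"roll":0},{"linear":[0,0,0.45],"roll":0},{"linear":[0,0,0.4],"roll":0},{"linear":[0,0,0.25],"roll":0},{"linear":[0,0,0.15],"roll":0},{"linear":[0,0,0],"roll":0},{"linear":[0,0,0],"roll":0},{"linear":[0,0,0],"roll":0}]'|grep -E 'pos|ft|grip'
python3 go.py .4685 .2805 .060
python3 - <<'E'
from vis import *
im=[optics.get_image(n)[:,:,::-1] for n in('scene','side')]
a=[cv2.resize(im[0][120:240,320:440],(400,400),interpolation=2),cv2.resize(im[1][110:230,120:240],(400,400),interpolation=2)]
cv2.imwrite('pics/s7.png',np.hstack(a))
E
```

```text
position: [0.4679, 0.2819, 0.0681]
ft_force: [-1.3, 0.3, -2.5]
grip_width: 0.0508
gripper_force: 42.0
t 15.13 pos [0.4679 0.2819 0.0681] delta units [-0.029 -0.023  0.201] w 0.0508
```

View pics/s7.png

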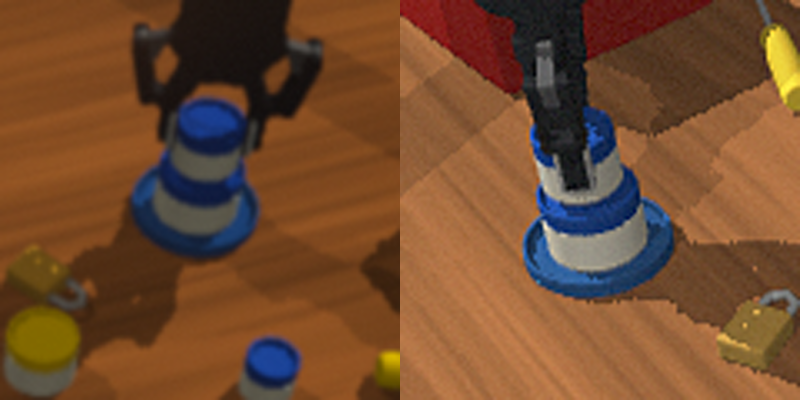

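Both crops show blue_middle hovering just above blue_wide and about centred. Lowering it into the recess.

```bash
python3 -m jog '[{"linear":[-0.01,-0.02,0.08],"roll":0},{"linear":[0,0,0.06],"roll":0},{"linear":[0,0,0],"roll":0},{"linear":[0,0,0],"roll":0}]'|grep -E 'pos|ft'
python3 -m jog '[{"linear":[0,0,0.03],"roll":0},{"linear":[0,0,0],"roll":0},{"linear":[0,0,0],"roll":0}]'|grep -E 'pos|ft'
python3 -m jog '[{"linear":[0,0,0.03],"roll":0},{"linear":[0,0,0],"roll":0},{"linear":[0,0,0],"roll":0}]'|grep -E 'pos|ft'
```

```text
position: [0.4673, 0.2808, 0.0616]
ft_force: [0.0, 0.2, -2.2]
position: [0.4673, 0.2808, 0.0605]
ft_force: [0.2, 0.8, -1.6]
position: [0.4675, 0.2809, 0.0597]
ft_force: [-0.1, -0.9, 3.5]
```

It made contact at z = .0597, exactly the seated height. Releasing, rising and going to blue_narrow.

```bash
python3 -m jog '[{"linear":[0,0,0],"roll":0},{"linear":[0,0,0],"roll":0},{"linear":[0,0,0],"roll":0},{"linear":[0,0,0],"roll":0},{"linear":[0,0,0],"roll":0},{"linear":[0,0,0],"roll":0}]' 0.8 |tail -2
python3 -m jog '[{"linear":[0,0,-0.2],"roll":0},{"linear":[0,0,-0.4],"roll":0},{"linear":[0,0,-0.7],"roll":0},{"linear":[0,0,-0.8],"roll":0},{"linear":[0,0,-0.8],"roll":0},{"linear":[0,0,-0.7],"roll":0},{"linear":[0,0,-0.5],"roll":0},{"linear":[0,0,-0.15],"roll":0},{"linear":[0,0,0],"roll":0}]'|tail -2
python3 go.py .6485 .252 .230
python3 - <<'E'
from vis import *
c=optics.calibration('wrist');im=optics.get_image('wrist')
cv2.imwrite('pics/w8.png',im[:,:,::-1])
for z in(.038,.09):
  for b in blobs(im,'blue',c,z): print(z,*b)
E
```

```text
grip_width: 0.0772
gripper_force: 0.0
grip_width: 0.0768
gripper_force: 0.0
t 17.32 pos [0.4677 0.281  0.231 ] delta units [-4.358  1.4    0.039] w 0.0768
0.038 [324. 316.] 35.2 [0.6487 0.2532] 42.2
0.038 [282. 179.] 89.4 [0.4659 0.2838] 91.8
0.09 [324. 316.] 29.8 [0.6113 0.2624] 35.7
0.09 [282. 179.] 75.6 [0.4568 0.2883] 77.6
```

View pics/w8.png

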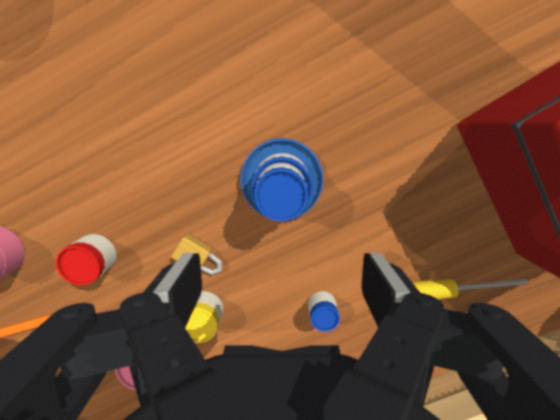

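The stack stands upright in the wrist view, middle lid at (280,195). blue_narrow is at (324,316). The screwdriver lies in line with the finger axis, so I'll use a smaller opening.

```bash
python3 -m jog '[{"linear":[-0.3,0.1,0],"roll":0},{"linear":[-0.6,0.2,0],"roll":0},{"linear":[-0.8,0.25,0],"roll":0},{"linear":[-0.8,0.25,0],"roll":0},{"linear":[-0.8,0.25,0],"roll":0},{"linear":[-0.6,0.2,0],"roll":0},{"linear":[-0.35,0.1,0],"roll":0},{"linear":[-0.1,0.05,0],"roll":0},{"linear":[0,0,0],"roll":0},{"linear":[0,0,0],"roll":0},{"linear":[0,0,0],"roll":0}]' 0.35|tail -2
python3 go.py .6485 .2525 .012
python3 - <<'E'
from vis import *
c=optics.calibration('wrist');im=optics.get_image('wrist')
for b in blobs(im,'blue',c,.038): print(*b)
E
```

```text
grip_width: 0.0576
gripper_force: 0.0
t 18.28 pos [0.6468 0.2525 0.2292] delta units [-0.041  0.021  5.431] w 0.0576
[282. 186.] 34.7 [0.6491 0.2531] 36.4
[228.  26.] 88.9 [0.4873 0.2831] 81.1
```

```bash
python3 -m jog '[{"linear":[-0.05,0.02,0.5],"roll":0},{"linear":[0,0,0.8],"roll":0},{"linear":[0,0,0.8],"roll":0},{"linear":[0,0,0.8],"roll":0},{"linear":[0,0,0.8],"roll":0},{"linear":[0,0,0.6],"roll":0},{"linear":[0,0,0.5],"roll":0},{"linear":[0,0,0.4],"roll":0},{"linear":[0,0,0.18],"roll":0},{"linear":[0,0,0],"roll":0},{"linear":[0,0,0],"roll":0},{"linear":[0,0,0],"roll":0}]'|grep -E 'pos|ft'
python3 go.py .649 .2528 .012
```

```text
position: [0.6506, 0.2521, 0.0158]
ft_force: [0.1, 0.8, -0.2]
t 19.33 pos [0.6506 0.2521 0.0158] delta units [ 0.043 -0.002  0.095] w 0.0575
```

```bash
python3 -m jog '[{"linear":[0.04,0,0.08],"roll":0},{"linear":[0,0,0],"roll":0},{"linear":[0,0,0],"roll":0}]'|grep -E 'pos|ft'
python3 -m jog '[{"linear":[0,0,0],"roll":0},{"linear":[0,0,0],"roll":0},{"linear":[0,0,0],"roll":0},{"linear":[0,0,0],"roll":0},{"linear":[0,0,0],"roll":0},{"linear":[0,0,0],"roll":0},{"linear":[0,0,0],"roll":0},{"linear":[0,0,0],"roll":0},{"linear":[0,0,0],"roll":0}]' -1 30|grep -E 'pos|ft|grip'
python3 -m jog '[{"linear":[0,0,-0.2],"roll":0},{"linear":[0,0,-0.4],"roll":0},{"linear":[0,0,-0.6],"roll":0},{"linear":[0,0,-0.7],"roll":0},{"linear":[0,0,-0.7],"roll":0},{"linear":[0,0,-0.6],"roll":0},{"linear":[0,0,-0.4],"roll":0},{"linear":[0,0,-0.2],"roll":0},{"linear":[0,0,-0.1],"roll":0},{"linear":[0,0,0],"roll":0},{"linear":[0,0,0],"roll":0}]'|grep -E 'pos|ft|grip'
python3 go.py .467 .2815 .17
python3 - <<'E'
from vis import *
c=optics.calibration('wrist');im=optics.get_image('wrist')
for b in blobs(im,'blue',c,env.observe()['position'][2]-.012+.038,smin=110,vmin=30): print(*b)
E
```

```text
position: [0.6486, 0.2526, 0.0113]
ft_force: [-0.6, -0.4, -0.2]
position: [0.6487, 0.2525, 0.0113]
ft_force: [-1.0, -1.6, 5.4]
grip_width: 0.0371
gripper_force: 30.5
position: [0.6482, 0.2524, 0.1655]
ft_force: [-0.5, -0.2, -0.4]
grip_width: 0.0371
gripper_force: 30.2
t 21.25 pos [0.6482 0.2524 0.1655] delta units [ 4.368 -1.403 -0.102] w 0.0371
[281. 281.] 38.5 [0.6482 0.2539] 41.2
[218.  23.] 34.4 [0.5492 0.2826] 29.1
```

```bash
python3 -m jog '[{"linear":[0.2,-0.06,0],"roll":0},{"linear":[0.4,-0.13,0],"roll":0},{"linear":[0.6,-0.2,0],"roll":0},{"linear":[0.7,-0.22,0],"roll":0},{"linear":[0.7,-0.22,0],"roll":0},{"linear":[0.7,-0.22,0],"roll":0},{"linear":[0.5,-0.17,0],"roll":0},{"linear":[0.35,-0.12,0],"roll":0},{"linear":[0.15,-0.05,0],"roll":0},{"linear":[0,0,0],"roll":0},{"linear":[0,0,0],"roll":0},{"linear":[0,0,0],"roll":0}]'|grep -E 'pos|ft|grip'
python3 go.py .467 .281 .102
```

```text
position: [0.471, 0.2806, 0.1666]
ft_force: [-0.3, 0.3, -0.3]
grip_width: 0.0371
gripper_force: 30.2
t 22.3 pos [0.471  0.2806 0.1666] delta units [ 0.094 -0.037  1.614] w 0.0371
```

```bash
python3 -m jog '[{"linear":[0.05,-0.02,0.15],"roll":0},{"linear":[0.04,-0.02,0.3],"roll":0},{"linear":[0,0,0.4],"roll":0},{"linear":[0,0,0.35],"roll":0},{"linear":[0,0,0.2],"roll":0},{"linear":[0,0,0.1],"roll":0},{"linear":[0,0,0],"roll":0},{"linear":[0,0,0],"roll":0},{"linear":[0,0,0],"roll":0}]'|grep -E 'pos|ft|grip'
python3 go.py .467 .281 .0973
python3 - <<'E'
from vis import *
im=[optics.get_image(n)[:,:,::-1] for n in('scene','side')]
a=[cv2.resize(im[0][110:230,320:440],(400,400),interpolation=2),cv2.resize(im[1][90:210,120:240],(400,400),interpolation=2)]
cv2.imwrite('pics/s9.png',np.hstack(a))
E
```

```text
position: [0.4666, 0.2811, 0.1076]
ft_force: [0.0, 0.3, -0.4]
grip_width: 0.0374
gripper_force: 30.2
t 23.05 pos [0.4666 0.2811 0.1076] delta units [-0.01   0.002  0.257] w 0.0374
```

View pics/s9.png

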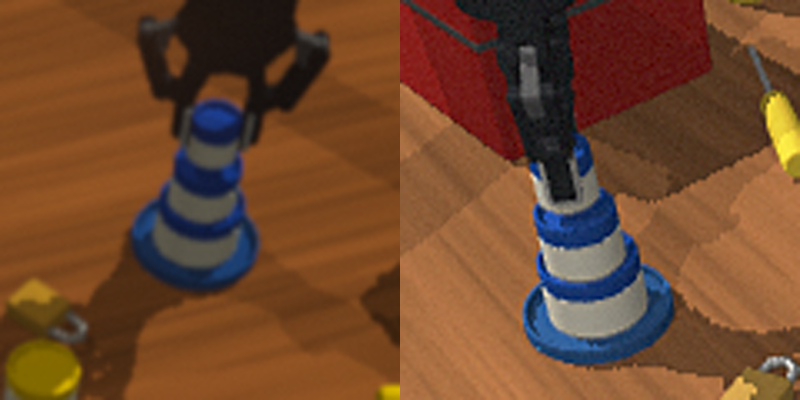

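The crops show blue_narrow centred just above the middle lid. Lowering it.

```bash
python3 -m jog '[{"linear":[0,0,0.12],"roll":0},{"linear":[0,0,0.08],"roll":0},{"linear":[0,0,0],"roll":0},{"linear":[0,0,0],"roll":0},{"linear":[0,0,0],"roll":0}]'|grep -E 'pos|ft'
python3 -m jog '[{"linear":[0,0,0.03],"roll":0},{"linear":[0,0,0],"roll":0},{"linear":[0,0,0],"roll":0}]'|grep -E 'pos|ft'
python3 -m jog '[{"linear":[0,0,0.03],"roll":0},{"linear":[0,0,0],"roll":0},{"linear":[0,0,0],"roll":0}]'|grep -E 'pos|ft'
```

```text
position: [0.4661, 0.281, 0.0989]
ft_force: [0.8, 0.0, -0.8]
position: [0.4661, 0.281, 0.0977]
ft_force: [-0.2, 0.6, -0.0]
position: [0.4663, 0.2811, 0.0972]
ft_force: [-2.3, -1.9, 5.6]
```

It seated at .0972 against an expected .0973. Releasing and rising, then on to red_wide.

```bash
python3 -m jog '[{"linear":[0,0,0],"roll":0},{"linear":[0,0,0],"roll":0},{"linear":[0,0,0],"roll":0},{"linear":[0,0,0],"roll":0},{"linear":[0,0,0],"roll":0},{"linear":[0,0,0],"roll":0}]' 0.5 |tail -2
python3 -m jog '[{"linear":[0,0,-0.2],"roll":0},{"linear":[0,0,-0.4],"roll":0},{"linear":[0,0,-0.7],"roll":0},{"linear":[0,0,-0.8],"roll":0},{"linear":[0,0,-0.7],"roll":0},{"linear":[0,0,-0.4],"roll":0},{"linear":[0,0,-0.15],"roll":0},{"linear":[0,0,0],"roll":0},{"linear":[0,0,0],"roll":0}]'|tail -2
python3 go.py .6495 -.217 .230
python3 - <<'E'
from vis import *
im=[optics.get_image(n)[:,:,::-1] for n in('scene','side','wrist')]
a=[cv2.resize(im[0][110:230,320:440],(260,260),interpolation=2),cv2.resize(im[1][90:210,120:240],(260,260),interpolation=2),cv2.resize(im[2][110:240,215:345],(260,260))]
cv2.imwrite('pics/s10.png',np.hstack(a))
E
```

```text
grip_width: 0.0643
gripper_force: 0.0
grip_width: 0.064
gripper_force: 0.0
t 25.32 pos [0.4658 0.2809 0.2298] delta units [-9.731e+00 -9.018e+00 -7.000e-03] w 0.064
```

View pics/s10.png

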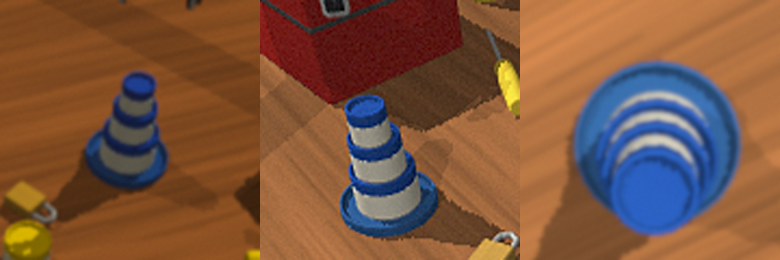

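All three crops show the blue stack upright and nested. Moving to red_wide.

```bash
python3 -m jog '[{"linear":[-0.3,-0.28,0],"roll":0},{"linear":[-0.55,-0.51,0],"roll":0},{"linear":[-0.65,-0.6,0],"roll":0},{"linear":[-0.65,-0.6,0],"roll":0},{"linear":[-0.65,-0.6,0],"roll":0},{"linear":[-0.65,-0.6,0],"roll":0},{"linear":[-0.65,-0.6,0],"roll":0},{"linear":[-0.65,-0.6,0],"roll":0},{"linear":[-0.65,-0.6,0],"roll":0},{"linear":[-0.65,-0.6,0],"roll":0},{"linear":[-0.65,-0.6,0],"roll":0},{"linear":[-0.65,-0.6,0],"roll":0}]' 1|grep pos
python3 -m jog '[{"linear":[-0.65,-0.6,0],"roll":0},{"linear":[-0.65,-0.6,0],"roll":0},{"linear":[-0.6,-0.6,0],"roll":0},{"linear":[-0.35,-0.33,0],"roll":0},{"linear":[-0.15,-0.1,0],"roll":0},{"linear":[0,0,0],"roll":0},{"linear":[0,0,0],"roll":0},{"linear":[0,0,0],"roll":0}]'|tail -2
python3 go.py .6495 -.217 .012
python3 - <<'E'
from vis import *
c=optics.calibration('wrist');im=optics.get_image('wrist')
for b in blobs(im,'red',c,.046): print(*b)
E
```

```text
position: [0.6054, -0.096, 0.2294]
grip_width: 0.0853
gripper_force: 0.0
t 27.13 pos [ 0.6504 -0.2156  0.2306] delta units [ 1.000e-03 -4.200e-02  5.464e+00] w 0.0853
[279. 186.] 65.8 [ 0.6507 -0.2168] 66.1
[159.  51.] 90.0 [ 0.4774 -0.2614] 92.1
```

```bash
python3 -c "
from vis import *
c=optics.calibration('wrist');im=optics.get_image('wrist')
for b in blobs(im,'red',c,.012): print(*b)"
python3 -m jog '[{"linear":[-0.02,-0.03,0.5],"roll":0},{"linear":[0,0,0.8],"roll":0},{"linear":[0,0,0.8],"roll":0},{"linear":[0,0,0.8],"roll":0},{"linear":[0,0,0.8],"roll":0},{"linear":[0,0,0.6],"roll":0},{"linear":[0,0,0.5],"roll":0},{"linear":[0,0,0.4],"roll":0},{"linear":[0,0,0.2],"roll":0},{"linear":[0,0,0],"roll":0},{"linear":[0,0,0],"roll":0},{"linear":[0,0,0],"roll":0}]'|grep -E 'pos|ft'
python3 go.py .6507 -.2168 .012
```

```text
[279. 186.] 72.7 [ 0.6571 -0.2203] 73.8
[159.  51.] 99.5 [ 0.4658 -0.2694] 101.8
position: [0.6513, -0.2187, 0.0161]
ft_force: [0.2, 0.8, 0.4]
t 28.23 pos [ 0.6513 -0.2187  0.0161] delta units [0.037 0.036 0.103] w 0.0856
```

```bash
python3 -m jog '[{"linear":[0.03,0.03,0.07],"roll":0},{"linear":[0,0,0],"roll":0},{"linear":[0,0,0],"roll":0}]'|grep -E 'pos|ft'
python3 -m jog '[{"linear":[0,0,0],"roll":0},{"linear":[0,0,0],"roll":0},{"linear":[0,0,0],"roll":0},{"linear":[0,0,0],"roll":0},{"linear":[0,0,0],"roll":0},{"linear":[0,0,0],"roll":0},{"linear":[0,0,0],"roll":0},{"linear":[0,0,0],"roll":0}]' -1 40|grep -E 'pos|ft|grip'
python3 -m jog '[{"linear":[0,0,-0.2],"roll":0},{"linear":[0,0,-0.4],"roll":0},{"linear":[0,0,-0.5],"roll":0},{"linear":[0,0,-0.5],"roll":0},{"linear":[0,0,-0.5],"roll":0},{"linear":[0,0,-0.3],"roll":0},{"linear":[0,0,-0.1],"roll":0},{"linear":[0,0,0],"roll":0},{"linear":[0,0,0],"roll":0}]'|grep -E 'pos|ft|grip'
python3 go.py .4658 -.270 .11
```

```text
position: [0.6502, -0.217, 0.0122]
ft_force: [0.2, 0.3, 0.2]
position: [0.6504, -0.2172, 0.0123]
ft_force: [-1.1, 0.6, 5.7]
grip_width: 0.0649
gripper_force: 45.1
position: [0.6497, -0.2168, 0.1106]
ft_force: [0.6, -0.6, -2.3]
grip_width: 0.0646
gripper_force: 45.1
t 29.9 pos [ 0.6497 -0.2168  0.1106] delta units [ 3.498 -3.267  0.022] w 0.0646
```

```bash
python3 -m jog '[{"linear":[0.15,-0.14,0],"roll":0},{"linear":[0.3,-0.28,0],"roll":0},{"linear":[0.45,-0.42,0],"roll":0},{"linear":[0.55,-0.5,0],"roll":0},{"linear":[0.55,-0.5,0],"roll":0},{"linear":[0.55,-0.5,0],"roll":0},{"linear":[0.45,-0.42,0],"roll":0},{"linear":[0.3,-0.3,0],"roll":0},{"linear":[0.18,-0.18,0],"roll":0},{"linear":[0,0,0],"roll":0},{"linear":[0,0,0],"roll":0},{"linear":[0,0,0],"roll":0}]'|grep -E 'pos|ft|grip'
python3 go.py .4658 -.270 .022
```

```text
position: [0.468, -0.2694, 0.1115]
ft_force: [0.7, -0.0, -2.9]
grip_width: 0.0653
gripper_force: 45.1
t 30.9 pos [ 0.468  -0.2694  0.1115] delta units [ 0.043 -0.038  2.238] w 0.0653
```

```bash
python3 -m jog '[{"linear":[0.03,-0.03,0.15],"roll":0},{"linear":[0.01,-0.01,0.35],"roll":0},{"linear":[0,0,0.45],"roll":0},{"linear":[0,0,0.45],"roll":0},{"linear":[0,0,0.35],"roll":0},{"linear":[0,0,0.25],"roll":0},{"linear":[0,0,0.15],"roll":0},{"linear":[0,0,0],"roll":0},{"linear":[0,0,0],"roll":0},{"linear":[0,0,0],"roll":0}]'|grep -E 'pos|ft|grip'
python3 -m jog '[{"linear":[0,0,0.03],"roll":0},{"linear":[0,0,0],"roll":0},{"linear":[0,0,0],"roll":0}]'|grep -E 'pos|ft'
```

```text
position: [0.4657, -0.2706, 0.0264]
ft_force: [0.1, -0.2, -3.0]
grip_width: 0.0646
gripper_force: 45.1
position: [0.4653, -0.2704, 0.0249]
ft_force: [-0.2, -0.8, -2.8]
```

```bash
python3 -m jog '[{"linear":[0,0,0.06],"roll":0},{"linear":[0,0,0.06],"roll":0},{"linear":[0,0,0],"roll":0},{"linear":[0,0,0],"roll":0}]'|grep -E 'pos|ft'
python3 -m jog '[{"linear":[0,0,0.03],"roll":0},{"linear":[0,0,0],"roll":0},{"linear":[0,0,0],"roll":0}]'|grep -E 'pos|ft'
```

```text
position: [0.4651, -0.2702, 0.0195]
ft_force: [0.1, -0.4, -1.9]
position: [0.4652, -0.2703, 0.0185]
ft_force: [1.0, -0.3, -2.6]
```

```bash
python3 -m jog '[{"linear":[0,0,0.03],"roll":0},{"linear":[0,0,0],"roll":0},{"linear":[0,0,0],"roll":0}]'|grep -E 'pos|ft'
python3 -m jog '[{"linear":[0,0,0],"roll":0},{"linear":[0,0,0],"roll":0},{"linear":[0,0,0],"roll":0},{"linear":[0,0,0],"roll":0},{"linear":[0,0,0],"roll":0},{"linear":[0,0,0],"roll":0}]' 1 |tail -2
python3 -m jog '[{"linear":[0,0,-0.2],"roll":0},{"linear":[0,0,-0.4],"roll":0},{"linear":[0,0,-0.7],"roll":0},{"linear":[0,0,-0.8],"roll":0},{"linear":[0,0,-0.8],"roll":0},{"linear":[0,0,-0.8],"roll":0},{"linear":[0,0,-0.8],"roll":0},{"linear":[0,0,-0.6],"roll":0},{"linear":[0,0,-0.2],"roll":0},{"linear":[0,0,0],"roll":0},{"linear":[0,0,0],"roll":0}]'|tail -2
python3 go.py .4445 .0205 .230
python3 - <<'E'
from vis import *
c=optics.calibration('wrist');im=optics.get_image('wrist')
cv2.imwrite('pics/w11.png',im[:,:,::-1])
for z in(.012,.052):
  for b in blobs(im,'red',c,z): print(z,*b)
E
```

```text
position: [0.4653, -0.2704, 0.0183]
ft_force: [-2.9, 0.7, 7.5]
grip_width: 0.0853
gripper_force: 0.0
grip_width: 0.0851
gripper_force: 0.0
t 34.23 pos [ 0.4649 -0.27    0.2287] delta units [ 3.743  6.245 -0.028] w 0.0851
0.012 [281. 180.] 98.5 [ 0.4662 -0.2693] 99.4
0.012 [535.  35.] 56.2 [0.448  0.0397] 58.1
0.052 [281. 180.] 87.6 [ 0.4594 -0.2659] 88.3
0.052 [535.  35.] 49.9 [0.4432 0.0089] 51.7
```

View pics/w11.png

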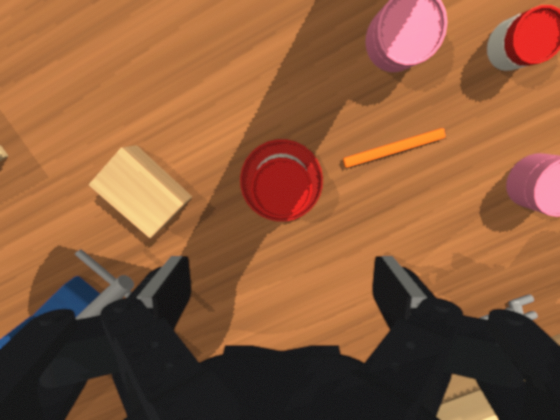

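The wrist view shows red_wide standing centred in the red dish at (282,185). red_middle is at (535,35). Going there.

```bash
python3 -m jog '[{"linear":[0.2,0.33,0],"roll":0},{"linear":[0.35,0.6,0],"roll":0},{"linear":[0.45,0.75,0],"roll":0},{"linear":[0.45,0.75,0],"roll":0},{"linear":[0.45,0.75,0],"roll":0},{"linear":[0.45,0.75,0],"roll":0},{"linear":[0.45,0.75,0],"roll":0},{"linear":[0.45,0.75,0],"roll":0},{"linear":[0.3,0.5,0],"roll":0},{"linear":[0.15,0.25,0],"roll":0},{"linear":[0.05,0.05,0],"roll":0},{"linear":[0,0,0],"roll":0}]' 1|grep pos
python3 -m jog '[{"linear":[0,0,0],"roll":0},{"linear":[0,0,0],"roll":0},{"linear":[0,0,0],"roll":0}]'|tail -2
python3 go.py .4445 .0205 .012
python3 - <<'E'
from vis import *
c=optics.calibration('wrist');im=optics.get_image('wrist')
for b in blobs(im,'red',c,.042): print(*b)
E
```

```text
position: [0.4435, 0.0207, 0.2286]
grip_width: 0.0851
gripper_force: 0.0
t 35.53 pos [0.4443 0.019  0.2291] delta units [0.011 0.036 5.427] w 0.0851
[ 89. 285.] 75.4 [ 0.4573 -0.2708] 117.3
[282. 185.] 51.8 [0.4449 0.0218] 51.7
```

```bash
python3 -m jog '[{"linear":[0.01,0.05,0.5],"roll":0},{"linear":[0,0,0.8],"roll":0},{"linear":[0,0,0.8],"roll":0},{"linear":[0,0,0.8],"roll":0},{"linear":[0,0,0.8],"roll":0},{"linear":[0,0,0.6],"roll":0},{"linear":[0,0,0.5],"roll":0},{"linear":[0,0,0.4],"roll":0},{"linear":[0,0,0.2],"roll":0},{"linear":[0,0,0],"roll":0},{"linear":[0,0,0],"roll":0},{"linear":[0,0,0],"roll":0}]'|grep -E 'pos|ft'
python3 -m jog '[{"linear":[0,0,0],"roll":0},{"linear":[0,0,0],"roll":0}]'|grep -E 'ft'
python3 go.py .4448 .0213 .012
```

```text
position: [0.4454, 0.0215, 0.0141]
ft_force: [-1.1, 0.1, 1.0]
ft_force: [0.9, 1.2, 0.1]
t 36.75 pos [0.4452 0.0217 0.0141] delta units [ 0.006 -0.013  0.052] w 0.0855
```

```bash
python3 -m jog '[{"linear":[0.01,0,0.04],"roll":0},{"linear":[0,0,0],"roll":0},{"linear":[0,0,0],"roll":0}]'|grep -E 'pos|ft'
python3 -m jog '[{"linear":[0,0,0],"roll":0},{"linear":[0,0,0],"roll":0},{"linear":[0,0,0],"roll":0},{"linear":[0,0,0],"roll":0},{"linear":[0,0,0],"roll":0},{"linear":[0,0,0],"roll":0},{"linear":[0,0,0],"roll":0},{"linear":[0,0,0],"roll":0},{"linear":[0,0,0],"roll":0},{"linear":[0,0,0],"roll":0}]' -1 40|grep -E 'pos|ft|grip'
python3 -m jog '[{"linear":[0,0,-0.2],"roll":0},{"linear":[0,0,-0.4],"roll":0},{"linear":[0,0,-0.6],"roll":0},{"linear":[0,0,-0.6],"roll":0},{"linear":[0,0,-0.6],"roll":0},{"linear":[0,0,-0.4],"roll":0},{"linear":[0,0,-0.3],"roll":0},{"linear":[0,0,-0.1],"roll":0},{"linear":[0,0,0],"roll":0},{"linear":[0,0,0],"roll":0}]'|grep -E 'pos|ft|grip'
python3 go.py .4655 -.2702 .14
python3 - <<'E'
from vis import *
c=optics.calibration('wrist');im=optics.get_image('wrist')
for b in blobs(im,'red',c,env.observe()['position'][2]+.03,smin=110,vmin=30): print(*b)
E
```

```text
position: [0.4445, 0.022, 0.0118]
ft_force: [-0.5, 1.0, 0.8]
position: [0.4445, 0.0219, 0.012]
ft_force: [-2.2, 0.1, 4.8]
grip_width: 0.0511
gripper_force: 41.0
position: [0.4441, 0.022, 0.1393]
ft_force: [-0.6, -0.2, -2.1]
grip_width: 0.0507
gripper_force: 42.2
t 38.67 pos [0.4441 0.022  0.1393] delta units [-3.784 -6.272 -0.019] w 0.0507
[ 15. 351.] 16.6 [ 0.4181 -0.1056] 30.6
[ 39. 309.] 24.5 [ 0.4094 -0.0816] 35.3
[288. 293.] 53.9 [0.4483 0.022 ] 59.3
[124. 199.] 32.4 [ 0.3836 -0.0146] 40.2
```

```bash
python3 -m jog '[{"linear":[-0.15,-0.25,0],"roll":0},{"linear":[-0.3,-0.5,0],"roll":0},{"linear":[-0.4,-0.66,0],"roll":0},{"linear":[-0.45,-0.75,0],"roll":0},{"linear":[-0.45,-0.75,0],"roll":0},{"linear":[-0.45,-0.75,0],"roll":0},{"linear":[-0.45,-0.75,0],"roll":0},{"linear":[-0.45,-0.75,0],"roll":0},{"linear":[-0.35,-0.56,0],"roll":0},{"linear":[-0.2,-0.35,0],"roll":0},{"linear":[-0.13,-0.2,0],"roll":0},{"linear":[0,0,0],"roll":0}]'|grep -E 'pos'
python3 -m jog '[{"linear":[0,0,0],"roll":0},{"linear":[0,0,0],"roll":0},{"linear":[0,0,0],"roll":0}]'|grep -E 'grip'
python3 go.py .4655 -.2702 .065
```

```text
position: [0.4657, -0.271, 0.1389]
grip_width: 0.0511
gripper_force: 42.2
t 39.97 pos [ 0.4658 -0.2687  0.1398] delta units [-0.01  -0.037  1.87 ] w 0.0511
```

```bash
python3 -m jog '[{"linear":[0,-0.02,0.15],"roll":0},{"linear":[0,-0.02,0.35],"roll":0},{"linear":[0,0,0.45],"roll":0},{"linear":[0,0,0.4],"roll":0},{"linear":[0,0,0.25],"roll":0},{"linear":[0,0,0.15],"roll":0},{"linear":[0,0,0.07],"roll":0},{"linear":[0,0,0],"roll":0},{"linear":[0,0,0],"roll":0},{"linear":[0,0,0],"roll":0}]'|grep -E 'pos|ft|grip'
python3 go.py .4655 -.2702 .060
python3 - <<'E'
from vis import *
im=[optics.get_image(n)[:,:,::-1] for n in('scene','side')]
a=[cv2.resize(im[0][160:280,110:230],(400,400),interpolation=2),cv2.resize(im[1][270:420,280:430],(400,400),interpolation=2)]
cv2.imwrite('pics/s12.png',np.hstack(a))
E
```

```text
position: [0.4653, -0.2718, 0.0676]
ft_force: [-0.1, -0.9, -2.4]
grip_width: 0.0511
gripper_force: 42.2
t 40.8 pos [ 0.4653 -0.2718  0.0676] delta units [0.015 0.038 0.191] w 0.0511
```

View pics/s12.png

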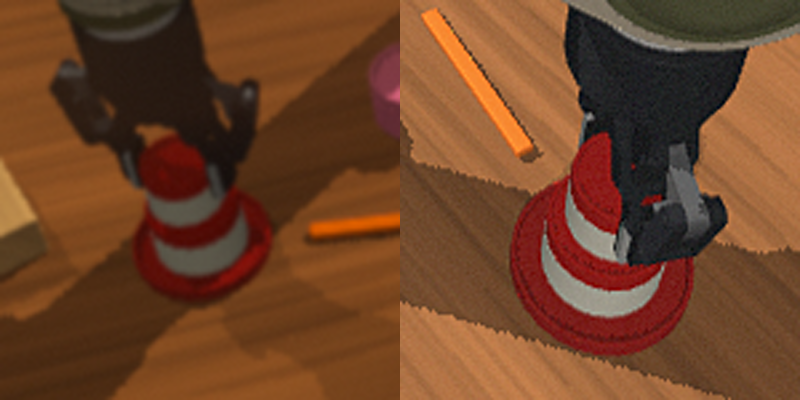

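The crops show red_middle centred above red_wide. Lowering it.

```bash
python3 -m jog '[{"linear":[0,0.02,0.07],"roll":0},{"linear":[0,0,0.06],"roll":0},{"linear":[0,0,0],"roll":0},{"linear":[0,0,0],"roll":0},{"linear":[0,0,0],"roll":0}]'|grep -E 'pos|ft'
python3 -m jog '[{"linear":[0,0,0.03],"roll":0},{"linear":[0,0,0],"roll":0},{"linear":[0,0,0],"roll":0}]'|grep -E 'pos|ft'
python3 -m jog '[{"linear":[0,0,0.03],"roll":0},{"linear":[0,0,0],"roll":0},{"linear":[0,0,0],"roll":0}]'|grep -E 'pos|ft'
```

```text
position: [0.4654, -0.2709, 0.0617]
ft_force: [-0.3, 0.2, -2.7]
position: [0.4654, -0.2708, 0.0605]
ft_force: [0.1, -0.6, -0.9]
position: [0.4655, -0.2709, 0.06]
ft_force: [-1.1, 0.8, 5.9]
```

It seated at .060, as expected. Releasing, rising and checking.

```bash
python3 -m jog '[{"linear":[0,0,0],"roll":0},{"linear":[0,0,0],"roll":0},{"linear":[0,0,0],"roll":0},{"linear":[0,0,0],"roll":0},{"linear":[0,0,0],"roll":0},{"linear":[0,0,0],"roll":0}]' 0.8 |tail -2
python3 -m jog '[{"linear":[0,0,-0.2],"roll":0},{"linear":[0,0,-0.4],"roll":0},{"linear":[0,0,-0.7],"roll":0},{"linear":[0,0,-0.8],"roll":0},{"linear":[0,0,-0.8],"roll":0},{"linear":[0,0,-0.7],"roll":0},{"linear":[0,0,-0.5],"roll":0},{"linear":[0,0,-0.15],"roll":0},{"linear":[0,0,0],"roll":0},{"linear":[0,0,0],"roll":0},{"linear":[0,0,0],"roll":0}]'|grep -E "time|pos|grip"
python3 - <<'E'
from vis import *
im=[optics.get_image(n)[:,:,::-1] for n in('scene','side','wrist')]
a=[cv2.resize(im[0][160:280,110:230],(390,300),interpolation=2),cv2.resize(im[1][270:420,280:430],(390,300),interpolation=2)]
b=[cv2.resize(im[0],(390,292)),cv2.resize(im[2],(390,292))]
cv2.imwrite('pics/s13.png',np.vstack([np.hstack(a),np.hstack(b)]))
c=optics.calibration('scene')
for b in blobs(im[0][:,:,::-1].copy(),'yellow',c,.042): print(*b)
E
```

```text
grip_width: 0.077
gripper_force: 0.0
time_s: 43.23
position: [0.465, -0.2705, 0.2278]
grip_width: 0.077
gripper_force: 0.0
[454. 231.] 84.9 [0.7087 0.3511] 62.5
[333. 221.] 49.5 [0.5836 0.1044] 53.9
```

View pics/s13.png

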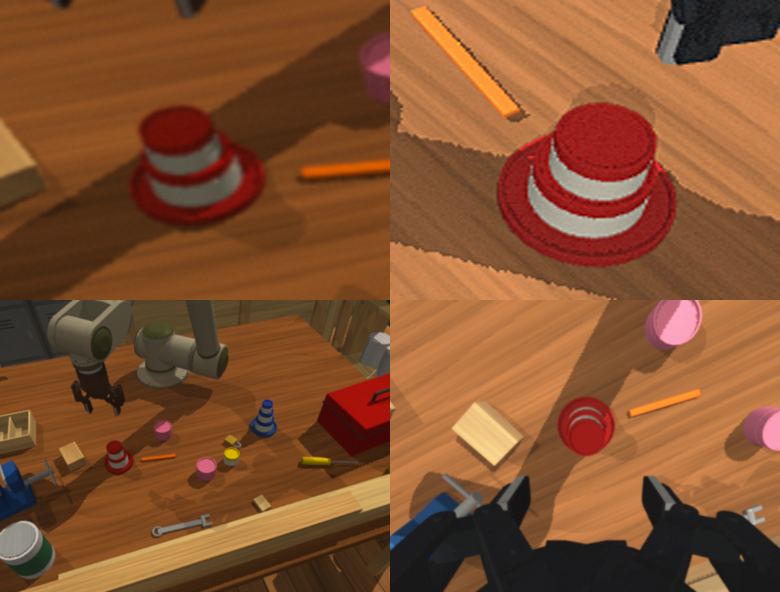

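Both stacks stand upright: red at (118,457) and blue at (264,417) in the lower-left scene panel. The yellow jar hasn't moved and the gripper is clear of everything. Handing in.

```bash
python3 -c "
from rig import env
print(env.close_job())"
```

```text
the job is handed in; nothing more can be done
None
```

I handed the job in after 43 s of the 122 s allowed: both stacks stood upright in their dishes with every jar seated and let go, and the yellow-lidded jar hadn't moved; the hand-in returned no verdict.

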